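# Market stall: figurines into the wash tub, safety cap off the cleaner

### The arm

A 7-joint arm with a two-finger parallel gripper is mounted at the origin on the work surface. World frame = base frame: x ahead of the robot, y to its left, z up, the work surface at z = 0. Lengths are in m, angles in rad, forces in N, time in s.
With the tool pointing down it reaches from about 0.425 to 0.925 m from the base axis. Payload 6.8 kg.
Tool frame: the origin (TCP) lies at the very end of the fingers, on their centre line; the grasp point (between the pads) lies 19 mm behind it; z points along the fingers, y is the line along which they close (so a half turn about z gives the same grasp; the last joint's range is limited). The gripper opens to 85 mm and grips with 20 to 120 N. Pads are 22 mm wide; open, the fingers measure 114 mm over their backs; the gripper's body (76 mm by 85 mm) begins 54 mm behind the grasp point. The pads swing forward as they close: fully open they stand 13 mm farther back than shut.
Start: joints at [1.156, 0.477, 0.022, 1.555, -0.011, 1.109, -0.083], TCP at [0.204, -0.643, 0.231] pointing down, gripper open.
Joint ranges: [-2.96, 2.96], [-0.34, 2.1], [-1.41, 1.46], [0.24, 2.44], [-1.37, 4.51], [0.17, 1.92], [-2.96, 2.96]. Speed limits (rad/s): [2.39, 2.39, 3.14, 3.14, 3.14, 3.14, 3.14].

### API

Orientations are given as a rotation vector (axis times angle).
In Python, from bench import monitor, optics, r gives the robot as it stands.
- The arm moves only by the shell command python3 -m crank 'ROWS' [OPENING] [FORCE]. ROWS is JSON, a list of rows, each a list of 2 entries, a list of its own where there are three numbers: the shift along the tool's x, y, z in cm, then the turn, a rotation vector about the tool's x, y, z in rad. A call has 1 to 5 rows; each row shifts and turns the commanded pose from where the row before left it, along the tool's axes as they then stand; what a row does not reach is not made up. A row lasts 1/10 s, in which the tool goes at most 50 mm and 8.59 degrees, less where a joint would pass 70% of its speed; a pose out of reach is approached as far as the arm can. A call is refused whole if a number of a shift passes 5 or a number of a turn 0.15, either way. A call with a gripper value outside its range is refused whole. OPENING is the finger opening in cm, from 0 to 8.54, set as the call begins (- or left out, the last holds). The fingers move at their own pace and stop on an object; FORCE is the grip in N (left out, the last holds). Time passes only in rows, so rows that do not move let the fingers close. It gives the time, the measured TCP pose, the force, the opening and the grip force at its end, in the units of the state.
- monitor.get_obs(): the state, without advancing time (a new reading comes with each control period).
- optics.grab_frame(name): name is "side" or "top"; returns (picture, depth): 384x512x3 uint8, red, green, blue; 384x512 float32, m along the optical axis (not along the pixel's ray), 0 where there is no reading.
- optics.camera_model(name): a dict with "vertical_fov" (degrees; the focal length in pixels is half the picture's height over the tangent of half this angle, whatever the lens; pixels are square), "cx", "cy" (the principal point, pixels), "R" (3x3) and "t" (3): a world point X has camera coordinates R X + t. Camera axes: x right, y down, z forward; pixel columns grow to the right and rows downward; lengths in m; the calibration is good to about 2 mm. A picture is of the moment at which its call begins. camera_model takes no time and is no camera call.
- r.hand_in(): hands the job in; it is judged then, once.
The state is a dict: "clock": time; "joints": joint angles; "qvel": joint speeds; "tau": joint torques, N m; "tcp_pos": TCP position; "orientation": TCP orientation; "contact_force": force on the tool from outside, world axes, zero at the start; "moment": the same for the moment, N m; "grip_width": finger opening in m; "gripper_force": force on a finger pad.
Only numpy, scipy, OpenCV 4.12 (cv2) and the standard library are available. Lean on these libraries where they do the work, as an engineer would, in place of code of your own. Each camera call takes 0.05 s, during which the arm holds its last target. There are 200 camera calls.

### The job

Get ready to wash the dusty ceramic figurines: first set the cat, the bull and the gecko down gently into the grey wash tub, all three, any order, without letting them fall in from a height. Then open the cleaner bottle: press its push-and-turn safety cap down, twist it anticlockwise while pressed, and lift it off. Finish while still holding the cap: in the gripper, level and still, straight over the open bottle and roughly 5 to 12 cm above where it sat, clear of the bottle; leave the other things on the stall where they are.

Things in the scene. Friction and masses are not known exactly. Their poses are not given: they have to be found in the camera images.
- cat_mid (a point): Sitting cat figurine, white glazed ceramic, stands upright: near-round body 38 mm across at the foot, 36 mm at this point and up to 32 mm height, then a round head with two small ears, 59 mm high overall. Point: on the body's axis, 26 mm above its underside. x axis points to the tail side (thin tail 27 mm from the axis at +x; tail, paws and ears are mere surface detail), y across, z up. About 70 g.
- bull_mid (a point): Standing bull figurine on four legs, white glazed ceramic, 80 mm long (x; head with horns at -x, tail at +x), flat-sided trunk 56 mm long (from x = -24 to +32 mm) and 26 mm wide (y), from 18 to 44 mm above its feet; horns reach 59 mm up and are 40 mm wide (horns and tail are mere surface detail). Point: mid-trunk, 30 mm above the feet; z up. Grip the trunk across y. About 90 g.
- gecko_mid (a point): Gecko figurine lying flat, white glazed ceramic, 90 mm long (x; head at -x, tail at +x), 18 mm high, flat-sided trunk 46 mm long and 24 mm wide (y), little feet spread to 50 mm wide and 10 mm high that are mere surface detail and do not hinder the fingers. Point: mid-trunk, 9 mm above its underside; z up. Grip the trunk across y. About 50 g.
- tub_floor (a point): Open grey plastic wash tub, fixed, outside 220 x 150 mm (x, y; lip 232 x 162), 46 mm high, walls 4 mm thick. Point: centre of its inner floor, 4 mm above the table; inside 212 (x) x 142 mm (y), 42 mm deep; x along the long side.
- bottle_mouth (a point): Amber cleaner bottle, 66 mm in diameter, in a 92 mm square plywood holder (28 mm high) screwed to the table, so it cannot move or turn; its shoulder ends 66 mm above the table, then a 25 mm neck up to the cap. Point: on the bottle's axis 110 mm above the table, where the middle of the locked cap sits; it stays with the bottle. z up.
- cap_mid (a point): White ribbed push-and-turn cap, round, 48 mm in diameter (50 over the ribs), 28 mm high, about 30 g, loose, locked on the bottle by two lugs inside. Point: on its axis half-way up, 14 mm above its lower edge; z up along its axis. Squeeze it by its sides; a grip of 25 to 40 N does not harm it. Yaw starts within 0.1 rad of the bottle's.
- tape: Bystander, loose: clear tape roll, 46 mm in diameter, 20 mm high; origin under its centre.
- sunglasses: Bystander, loose: black sunglasses standing open, about 75 x 130 mm, 40 mm high; origin under the middle.
- tin: Bystander, loose: small round metal tin, 40 mm in diameter, 24 mm high; origin under its centre.
- mug: Bystander, loose: blue mug, 76 mm in diameter, 85 mm high; origin under its centre.
- owl: Bystander, loose: white ceramic owl figurine, 42 mm in diameter, 61 mm high, not to be washed; origin under its centre.
- brush: Bystander, loose: small wooden brush 120 mm long (x), 16 mm wide, 20 mm high; origin under the middle.
- cap: The same cap; origin: centre of its lower edge, z up. Press it down 5 to 7 mm (4 at least, hard stop at 7.5) against a spring of 6 N, rising to 10 N; so held, turn it anticlockwise seen from above: free after 0.85 rad, stop at 2.3 rad, 1.3 rad is a good turn; then it lifts straight off. Unpressed it turns only 0.1 rad; clockwise it is blocked.
- bottle: The same bottle; origin at the centre of its underside, on the table; z up. x axis: where the cap's lugs sit when locked.
- cat: The cat; origin under its centre.
- bull: The bull; origin between its feet.
- gecko: The gecko; origin under its centre.
Things that resemble listed ones, but are neither listed nor needed, are in the scene too. Leave any green or yellow look-alike of the bottle alone. What is shaped like the bull but black is not meant.

How it is judged:
On the way, in this order (a step that is already met when the one before it is completed fails the run):
1. cat, bull and gecko all rest in the wash tub, let go, with the cap still locked on the bottle (x of cat_mid in the frame of tub_floor between -0.105 and 0.105 m and y of cat_mid in the frame of tub_floor between -0.071 and 0.071 m and z of cat_mid in the frame of tub_floor between 0 and 0.045 m and contact force between the fingers and cat below 0.05 N and linear speed of each of cat, bull, gecko below 0.03 m/s and x of bull_mid in the frame of tub_floor between -0.105 and 0.105 m and y of bull_mid in the frame of tub_floor between -0.071 and 0.071 m and z of bull_mid in the frame of tub_floor between 0 and 0.045 m and contact force between the fingers and bull below 0.05 N and x of gecko_mid in the frame of tub_floor between -0.105 and 0.105 m and y of gecko_mid in the frame of tub_floor between -0.071 and 0.071 m and z of gecko_mid in the frame of tub_floor between 0 and 0.045 m and contact force between the fingers and gecko below 0.05 N and z of cap_mid in the frame of bottle_mouth below 0.003 m and angle between the x axis of cap and the x axis of bottle, either way round below 0.4 rad), for 0.2 s.
2. the cap is pressed down by more than 3 mm (z of cap_mid in the frame of bottle_mouth below -0.003 m), for 0.1 s.
3. the cap is turned past its safety teeth (angle between the x axis of cap and the x axis of bottle, either way round above 0.7 rad), for 0.05 s.
At the end, for the whole second after the job is handed in: Cat, bull and gecko lie at rest inside the tub, let go. The cap is gripped by the fingers (over 1 N), off the bottle, still (under 30 mm/s), its middle 35 to 160 mm above where it sat locked, within 40 mm sideways of the bottle axis, tilted under 0.3 rad (x of cat_mid in the frame of tub_floor between -0.105 and 0.105 m and y of cat_mid in the frame of tub_floor between -0.071 and 0.071 m and z of cat_mid in the frame of tub_floor between 0 and 0.045 m and contact force between the fingers and cat below 0.05 N and linear speed of each of cat, bull, gecko, cap below 0.03 m/s and x of bull_mid in the frame of tub_floor between -0.105 and 0.105 m and y of bull_mid in the frame of tub_floor between -0.071 and 0.071 m and z of bull_mid in the frame of tub_floor between 0 and 0.045 m and contact force between the fingers and bull below 0.05 N and x of gecko_mid in the frame of tub_floor between -0.105 and 0.105 m and y of gecko_mid in the frame of tub_floor between -0.071 and 0.071 m and z of gecko_mid in the frame of tub_floor between 0 and 0.045 m and contact force between the fingers and gecko below 0.05 N and z of cap_mid in the frame of bottle_mouth between 0.035 and 0.16 m and horizontal distance between cap_mid and bottle_mouth below 0.04 m and angle between cap_mid's own z axis and vertical below 0.3 rad and contact force between the fingers and cap above 1 N and contact force between cap and bottle below 0.05 N); the arm keeps its last pose, push and grip.
It fails at once if one of the bystanders is moved by more than 40 mm (distance of any of tape, sunglasses, tin, mug, owl, brush from where it was at the start of the episode above 0.04 m).
It fails at once if a figurine falls freely faster than 1 m/s (a drop of about 50 mm) ((linear speed of cat above 1 m/s and contact force between the fingers and cat below 0.02 N) or (linear speed of bull above 1 m/s and contact force between the fingers and bull below 0.02 N) or (linear speed of gecko above 1 m/s and contact force between the fingers and gecko below 0.02 N)).
It also fails if it takes over 72 s, if anything falls off the work surface, if the arm or the gripper's body presses on something with over 40 N, if the wrist force passes 120 N, or if a joint passes its speed limit or range.

## Working session

There is one attempt and no reset: what is moved stays moved. The work goes in short steps, Python scripts to look and compute and a shell command to move; the robot and the scene stay as the last step left them, time stands still between calls to the robot, and variables do not carry over. Pictures are saved under pics/ and viewed, at most 10 in all, crops included, and the job is handed in when it is done.

```bash
ls; mkdir -p pics
python3 - <<'E'
from bench import monitor, optics, r
import cv2, numpy as np
print(monitor.get_obs())
for n in("top","side"):
    p,d=optics.grab_frame(n); np.savez(f"{n}0.npz",p=p,d=d); cv2.imwrite(f"pics/{n}0.png",cv2.resize(p[:,:,::-1],(800,600)))
    print(n,optics.camera_model(n))
E
```

```text
pics
{'clock': 0.0, 'joints': array([ 1.15590267,  0.47778729,  0.02230763,  1.55645657, -0.01148545,
        1.10928437, -0.08307727]), 'qvel': array([-6.12727924e-04,  4.17925289e-05,  9.68197958e-04,  6.39919908e-04,
        1.43574743e-03, -6.86727201e-04,  1.94211164e-03]), 'tau': array([ 2.85784099e-04, -5.96443713e+01,  1.60831511e+00, -2.81195247e+01,
        1.25041135e-02,  9.41281964e-03, -3.91506092e-05]), 'tcp_pos': array([ 0.20367498, -0.64291891,  0.23033152]), 'orientation': array([-3.10294337e+00, -4.79876480e-01,  6.37771746e-04]), 'contact_force': array([-0.99486213, -0.44909811, -0.25773563]), 'moment': array([-0.01017207, -0.03886737, -0.01634484]), 'gripper_force': 0.0, 'grip_width': 0.08509980931303374}
top {'vertical_fov': 54.30541233958071, 'cx': 252.4650563912181, 'cy': 193.78139248857423, 'R': array([[ 0.00351883, -0.99991686,  0.01240519],
       [-0.99676428, -0.00450338, -0.0802539 ],
       [ 0.0803031 , -0.01208265, -0.99669726]]), 't': array([0.01058383, 0.58676881, 1.01393999])}
side {'vertical_fov': 42.68421859148555, 'cx': 247.07269203060187, 'cy': 191.30992263286927, 'R': array([[ 0.99381814, -0.10982294,  0.01626136],
       [-0.05768902, -0.63598865, -0.76953909],
       [ 0.09485509,  0.76384381, -0.63839263]]), 't': array([-0.56143626,  0.12045364,  1.2130528 ])}
```

View pics/top0.png

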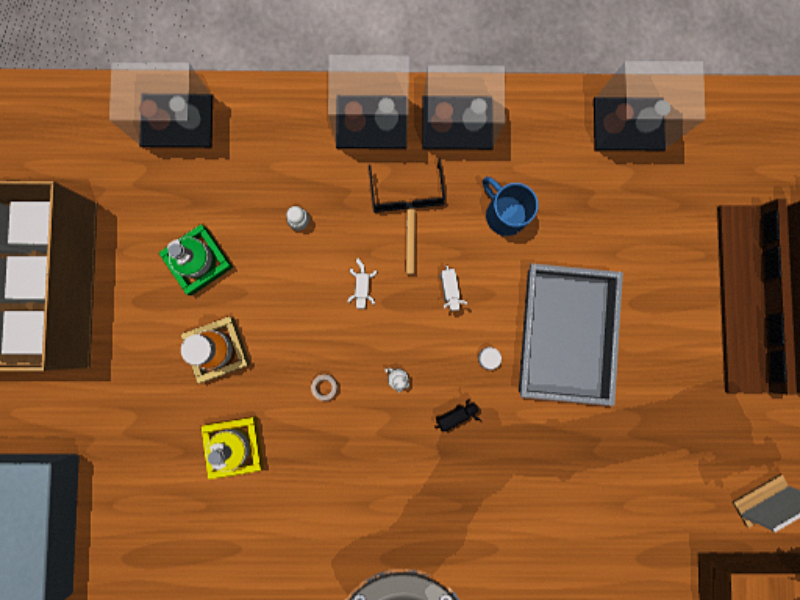

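View pics/side0.png

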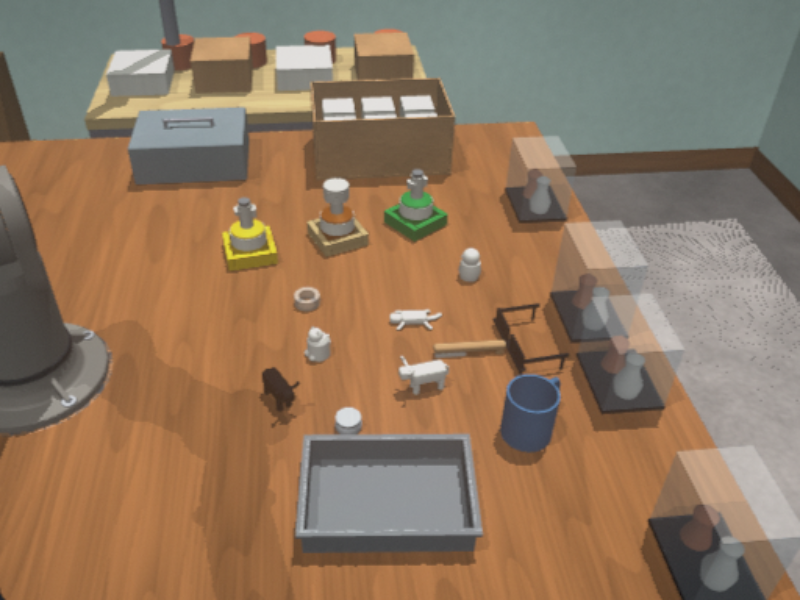

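The top view (800 px scale) could offer several things for what I want:
- White figures: cat (398,379) with ears, round owl (297,217), and tin (489,358).
- Gecko (362,285) and bull (452,288).
- Black bull (458,416), which is not meant.
- Figurines in the display cases along the top.
- Bottles: amber with the white cap (196,349), and the green (197,258) and yellow (232,447) look-alikes.

I choose the eared cat, the white bull, the flat gecko and the amber bottle. The tub is at (571,335). Next I'll measure them and check with a close crop.

```bash
cat > h.py <<'E'
import numpy as np, cv2
from bench import monitor, optics, r
from scipy.spatial.transform import Rotation as Rot
def world(name,d):
    m=optics.camera_model(name); f=192/np.tan(np.radians(m["vertical_fov"])/2)
    v,u=np.mgrid[:384,:512]
    c=np.stack([(u-m["cx"])/f*d,(v-m["cy"])/f*d,d],-1)
    return (c-np.array(m["t"]))@np.array(m["R"])
def white(p):
    h=cv2.cvtColor(p,cv2.COLOR_RGB2HSV); return (h[...,1]<60)&(h[...,2]>120)
def blob(W,mask,box,zlo,zhi):
    u0,v0,u1,v1=box; b=np.zeros(mask.shape,bool); b[v0:v1,u0:u1]=1
    P=W[mask&b&(W[...,2]>zlo)&(W[...,2]<zhi)]
    (c,s,a)=cv2.minAreaRect((P[:,:2]*1000).astype(np.float32))
    return len(P),P.mean(0).round(4),P[:,2].max().round(4),(np.round(c,1),np.round(s,1),round(a,1))
E
python3 - <<'E'
from h import *
for n,B in dict(top=dict(cat=(240,228,270,258),bull=(276,165,302,203),gecko=(218,162,246,200),cap=(112,208,140,240)),
         side=dict(cat=(192,205,216,234),bull=(250,226,290,254),gecko=(246,193,285,212),cap=(204,112,226,136))).items():
    f=np.load(n+"0.npz"); W=world(n,f["d"]); w=white(f["p"])
    for k,b in B.items():
        for z in dict(cat=[(.01,.032),(.033,.06)],bull=[(.02,.047),(.047,.07)],gecko=[(.004,.012),(.012,.03)],cap=[(.085,.118),(.119,.14)])[k]:
            try: print(n,k,z,*blob(W,w,b,*z))
            except Exception as e: print(n,k,z,"none")
f=np.load("top0.npz"); W=world("top",f["d"])
b=np.ones((384,512),bool)
print("tub rim",blob(W,b,(325,165,405,265),.038,.055)); print("tub floor",blob(W,b,(325,165,405,265),-.002,.008)); print("table z",np.median(W[300:320,250:300,2]))
print("amber",blob(W,b,(115,200,165,250),.02,.032))
a=cv2.resize(f["p"][155:265,190:330,::-1],(800,600),interpolation=cv2.INTER_CUBIC); cv2.imwrite("pics/crop.png",a)
E
```

```text
top cat (0.01, 0.032) 10 [0.4623 0.0201 0.0236] 0.032 (array([454.3,  20.7]), array([32.1, 13.7]), 0.2)
top cat (0.033, 0.06) 113 [0.4538 0.0078 0.046 ] 0.0572 (array([454.2,   7.5]), array([29.9, 32.3]), 78.7)
top bull (0.02, 0.047) 179 [ 0.6171 -0.0834  0.0437] 0.0469 (array([613.1, -84.7]), array([79.1, 24.2]), 10.2)
top bull (0.047, 0.07) 55 [ 0.5888 -0.0895  0.0505] 0.0586 (array([606.4, -93.3]), array([36.6, 61.9]), 82.4)
top gecko (0.004, 0.012) 74 [0.6257 0.072  0.0088] 0.0119 (array([625. ,  71.8]), array([45.4, 88.4]), 87.3)
top gecko (0.012, 0.03) 154 [0.6139 0.073  0.0169] 0.0236 (array([612.2,  71.1]), array([62.2, 27.8]), 4.7)
top cap (0.085, 0.118) none
top cap (0.119, 0.14) 285 [0.504  0.3299 0.1241] 0.1291 (array([504.6, 329.2]), array([45.6, 44.5]), 89.8)
side cat (0.01, 0.032) 105 [ 0.4534 -0.0045  0.0215] 0.032 (array([458.8,   4.7]), array([47.2, 31. ]), 29.8)
side cat (0.033, 0.06) 106 [0.4537 0.0005 0.0446] 0.0582 (array([455.4,   1.5]), array([22.5, 31.3]), 71.1)
side bull (0.02, 0.047) 312 [ 0.6164 -0.089   0.0382] 0.0469 (array([613.7, -84.7]), array([78.5, 
[... 426 characters left out ...]
ay([20. , 42.4]), 60.9)
side cap (0.119, 0.14) 121 [0.5041 0.3293 0.123 ] 0.1283 (array([504.8, 331.1]), array([49.6, 46. ]), 56.9)
tub rim (1189, array([ 0.5336, -0.2976,  0.0464]), np.float64(0.0524), (array([ 533.9, -293.8]), array([163.8, 232.4]), 84.8))
tub floor (5947, array([ 0.5297, -0.3001,  0.0031]), np.float64(0.008), (array([ 532.8, -306.2]), array([229.2, 282.8]), 89.6))
table z 0.00034310517970870193
amber (449, array([0.5041, 0.3194, 0.0274]), np.float64(0.032), (array([504.6, 329.5]), array([92. , 92.4]), 20.8))h.py:15: RuntimeWarning: Mean of empty slice.
  return len(P),P.mean(0).round(4),P[:,2].max().round(4),(np.round(c,1),np.round(s,1),round(a,1))
  ret = um.true_divide(
```

View pics/crop.png

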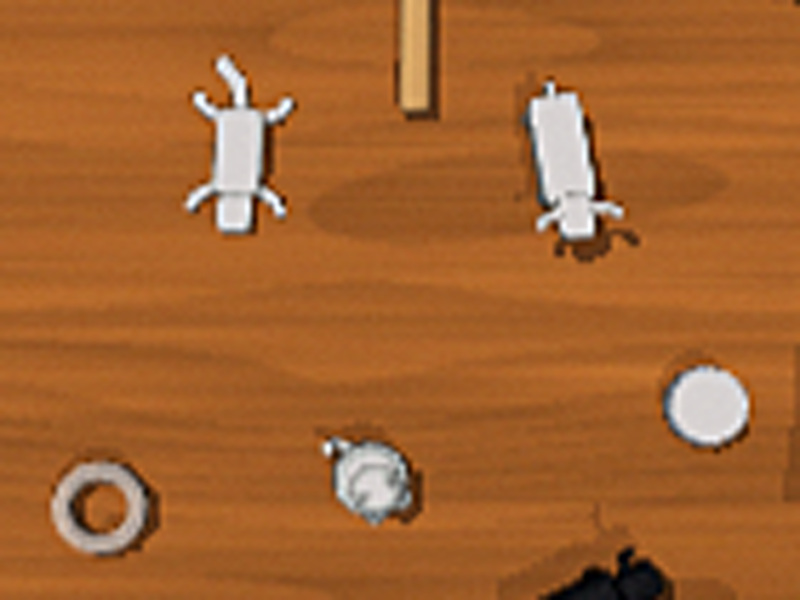

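The crop confirms the eared cat with its tail (370,480), the bull with its horns towards the robot (562,150), and the gecko trunk (239,150). The tin (707,405) and tape (100,507) are separate. Sizes and heights match the description, so I'll plan the bull first.

```bash
cat > plan.py <<'E'
# plan.py x y z yaw_deg : tool-axis shift (cm) and turn (rad) to reach that TCP pose, tool down
import sys
from h import *
x,y,z,yaw=map(float,sys.argv[1:5]); o=monitor.get_obs()
R=Rot.from_rotvec(o["orientation"]); c=np.degrees(np.arctan2(*R.as_matrix()[1::-1,0]))
T=Rot.from_euler("z",yaw,degrees=True)*Rot.from_euler("x",180,degrees=True)
if abs((yaw-c+180)%360-180)>90: print("use half turn")
d=np.array([x,y,z])-o["tcp_pos"]
print("turn",(R.inv()*T).as_rotvec().round(3),"shift after turn cm",(T.inv().apply(d)*100).round(2),"before turn",(R.inv().apply(d)*100).round(2),"yaw",c.round(1),"tcp",o["tcp_pos"].round(4),"t",round(o["clock"],2),"grip",round(o["grip_width"],4),round(o["gripper_force"],1),"F",o["contact_force"].round(1),"q7",o["joints"].round(2))
E
python3 plan.py .613 -.085 .12 10
```

```text
turn [-0.002  0.     0.132] shift after turn cm [ 50.   -47.84  11.04] before turn [ 55.87 -40.81  11.1 ] yaw 17.6 tcp [ 0.2037 -0.643   0.2304] t 0.1 grip 0.0853 0.0 F [-0.7 -0.1 -0.2] q7 [ 1.16  0.48  0.02  1.56 -0.01  1.11 -0.08]
```

```bash
python3 -m crank '[[[0,0,0],[0,0,0.13]],[[3.4,-3.2,0],[0,0,0]],[[3.4,-3.2,0],[0,0,0]],[[3.4,-3.2,0],[0,0,0]],[[3.4,-3.2,0],[0,0,0]]]' 7
python3 -m crank '[[[3.4,-3.2,0],[0,0,0]],[[3.4,-3.2,0],[0,0,0]],[[3.4,-3.2,0],[0,0,0]],[[3.4,-3.2,0],[0,0,0]],[[3.4,-3.2,0],[0,0,0]]]'
python3 -m crank '[[[3.4,-3.2,1.5],[0,0,0]],[[3.4,-3.2,1.5],[0,0,0]],[[3.4,-3.2,1.5],[0,0,0]],[[3.4,-3.2,1.5],[0,0,0]],[[2.4,-3,1.5],[0,0,0]]]'
python3 plan.py .613 -.085 .011 10
```

```text
clock: 0.6
tcp_pos: [0.3159, -0.4918, 0.2309]
orientation: [-3.129, -0.277, 0.0]
contact_force: [0.8, -0.0, 0.3]
grip_width: 0.0697
gripper_force: 0.0
clock: 1.1
tcp_pos: [0.455, -0.3045, 0.2312]
orientation: [-3.129, -0.277, 0.001]
contact_force: [0.3, -0.3, -0.5]
grip_width: 0.0703
gripper_force: 0.0
clock: 1.6
tcp_pos: [0.5856, -0.12, 0.1555]
orientation: [-3.129, -0.279, -0.001]
contact_force: [0.5, 0.0, 0.1]
grip_width: 0.0699
gripper_force: 0.0
turn [-0.001 -0.001  0.004] shift after turn cm [ 3.3  -2.97 14.45] before turn [ 3.3  -2.95 14.45] yaw 10.2 tcp [ 0.5856 -0.12    0.1555] t 1.6 grip 0.0699 0.0 F [0.5 0.  0.1] q7 [ 0.25  0.44 -0.2   1.81  0.11  0.9  -1.39]
```

```bash
python3 -m crank '[[[1.65,-1.5,0],[0,0,0]],[[1.65,-1.5,0],[0,0,0]],[[0,0,4],[0,0,0]],[[0,0,4],[0,0,0]],[[0,0,3.5],[0,0,0]]]' 7
python3 plan.py .613 -.085 .011 10
```

```text
clock: 2.1
tcp_pos: [0.6107, -0.0869, 0.0394]
orientation: [-3.129, -0.278, 0.002]
contact_force: [0.5, -0.1, -0.5]
grip_width: 0.0698
gripper_force: 0.0
turn [-0.     0.001  0.003] shift after turn cm [ 0.26 -0.15  2.84] before turn [ 0.26 -0.15  2.83] yaw 10.2 tcp [ 0.6107 -0.0869  0.0394] t 2.1 grip 0.0698 0.0 F [ 0.5 -0.1 -0.5] q7 [ 0.17  0.62 -0.18  1.82  0.16  0.71 -1.49]
```

```bash
python3 -m crank '[[[0.3,-0.15,1.4],[0,0,0]],[[0,0,1.4],[0,0,0]],[[0,0,0],[0,0,0]]]' 7
python3 -m crank '[[[0,0,0],[0,0,0]],[[0,0,0],[0,0,0]],[[0,0,0],[0,0,0]],[[0,0,0],[0,0,0]],[[0,0,0],[0,0,0]]]' 1 30
python3 plan.py .534 -.294 .1 -5
```

```text
clock: 2.4
tcp_pos: [0.6136, -0.0849, 0.0123]
orientation: [-3.129, -0.278, 0.003]
contact_force: [-0.4, -0.7, 0.2]
grip_width: 0.07
gripper_force: 0.0
clock: 2.9
tcp_pos: [0.6151, -0.0852, 0.0148]
orientation: [3.129, 0.277, 0.003]
contact_force: [-1.6, -0.5, 7.5]
grip_width: 0.0256
gripper_force: 30.0
turn [ 0.    -0.002  0.264] shift after turn cm [-6.26 21.51 -8.52] before turn [-11.63  19.14  -8.54] yaw 10.1 tcp [ 0.6151 -0.0852  0.0148] t 2.9 grip 0.0256 30.0 F [-1.6 -0.5  7.5] q7 [ 0.16  0.66 -0.17  1.82  0.17  0.67 -1.5 ]
```

```bash
python3 -m crank '[[[0,0,-4],[0,0,0]],[[0,0,-4],[0,0,0]],[[0,0,-1],[0,0,0.132]],[[0,2,0],[0,0,0.132]],[[0,3,0],[0,0,0]]]'
python3 plan.py .5864 -.2685 .022 -5
```

```text
clock: 3.4
tcp_pos: [0.6135, -0.1328, 0.1046]
orientation: [-3.137, 0.136, -0.004]
contact_force: [0.7, 0.1, -1.6]
grip_width: 0.0255
gripper_force: 30.0
turn [-0.001 -0.002  0.001] shift after turn cm [-1.52 13.76  8.26] before turn [-1.55 13.77  8.24] yaw -5.0 tcp [ 0.6135 -0.1328  0.1046] t 3.4 grip 0.0255 30.0 F [ 0.7  0.1 -1.6] q7 [ 0.21  0.54 -0.12  1.77  0.09  0.83 -1.61]
```

```bash
python3 -m crank '[[[-0.4,3.5,0],[0,0,0]],[[-0.4,3.5,0],[0,0,0]],[[-0.4,3.5,0],[0,0,0]],[[-0.3,3.2,0],[0,0,0]],[[0,0,3],[0,0,0]]]'
python3 plan.py .5864 -.2685 .022 -5
```

```text
clock: 3.9
tcp_pos: [0.5862, -0.279, 0.0772]
orientation: [3.131, -0.15, 0.011]
contact_force: [-0.1, -0.2, -1.6]
grip_width: 0.0258
gripper_force: 30.1
turn [ 0.007 -0.008 -0.008] shift after turn cm [-0.07 -1.05  5.52] before turn [-0.12 -1.09  5.51] yaw -5.5 tcp [ 0.5862 -0.279   0.0772] t 3.9 grip 0.0258 30.1 F [-0.1 -0.2 -1.6] q7 [ 0.42  0.6  -0.1   1.74  0.08  0.79 -1.39]
```

```bash
python3 -m crank '[[[0,0,2],[0,0,0]],[[0,0,2],[0,0,0]],[[0,0,0],[0,0,0]]]'
python3 plan.py .5864 -.2685 .020 -5
```

```text
clock: 4.2
tcp_pos: [0.5832, -0.2694, 0.0307]
orientation: [-3.137, 0.137, 0.008]
contact_force: [-0.1, 0.2, -1.3]
grip_width: 0.0254
gripper_force: 30.0
turn [-0.002  0.005 -0.   ] shift after turn cm [ 0.31 -0.12  1.07] before turn [ 0.32 -0.12  1.06] yaw -5.0 tcp [ 0.5832 -0.2694  0.0307] t 4.2 grip 0.0254 30.0 F [-0.1  0.2 -1.3] q7 [ 0.41  0.66 -0.1   1.76  0.09  0.73 -1.4 ]
```

```bash
python3 -m crank '[[[0,0,0.5],[0,0,0]],[[0,0,0.4],[0,0,0]],[[0,0,0.2],[0,0,0]],[[0,0,0.1],[0,0,0]],[[0,0,0],[0,0,0]]]'
```

```text
clock: 4.7
tcp_pos: [0.5856, -0.2703, 0.0216]
orientation: [3.138, -0.137, 0.001]
contact_force: [-0.2, 0.6, -1.0]
grip_width: 0.0253
gripper_force: 30.0
```

```bash
python3 -m crank '[[[0,0,0.2],[0,0,0]],[[0,0,0.15],[0,0,0]],[[0,0,0],[0,0,0]]]'
```

```text
clock: 5.0
tcp_pos: [0.5857, -0.2703, 0.0188]
orientation: [3.138, -0.137, 0.001]
contact_force: [-2.4, 0.7, 7.3]
grip_width: 0.0256
gripper_force: 31.0
```

Contact with the floor (+7 N), so I release.

```bash
python3 -m crank '[[[0,0,0],[0,0,0]],[[0,0,0],[0,0,0]],[[0,0,0],[0,0,0]]]' 5.2
python3 -m crank '[[[0,0,-3],[0,0,0]],[[0,0,-4],[0,0,0]],[[0,0,-4],[0,0,0]],[[0,-2,0],[0,0,0]]]'
python3 plan.py .620 .0715 .08 -2
```

```text
clock: 5.3
tcp_pos: [0.5855, -0.2702, 0.0177]
orientation: [3.139, -0.137, 0.0]
contact_force: [0.2, 0.2, 0.3]
grip_width: 0.0518
gripper_force: 0.0
clock: 5.7
tcp_pos: [0.5901, -0.2551, 0.134]
orientation: [3.133, -0.145, 0.015]
contact_force: [0.2, -0.3, -0.4]
grip_width: 0.0522
gripper_force: 0.0
turn [ 0.005 -0.01  -0.057] shift after turn cm [  1.85 -32.75   5.4 ] before turn [ -0.09 -32.82   5.24] yaw -5.3 tcp [ 0.5901 -0.2551  0.134 ] t 5.7 grip 0.0522 0.0 F [ 0.2 -0.3 -0.4] q7 [ 0.39  0.52 -0.11  1.72  0.07  0.89 -1.41]
```

```bash
python3 -m crank '[[[0.2,-4.6,0],[0,0,-0.057]],[[0.3,-4.6,0],[0,0,0]],[[0.3,-4.6,0],[0,0,0]],[[0.3,-4.6,0],[0,0,0]],[[0.3,-4.6,0],[0,0,0]]]' 6
python3 -m crank '[[[0.3,-4.6,0],[0,0,0]],[[0.2,-4.6,0],[0,0,0]],[[0,0,3],[0,0,0]],[[0,0,2],[0,0,0]],[[0,0,0],[0,0,0]]]' 
python3 plan.py .620 .0715 .003 -2
```

```text
clock: 6.2
tcp_pos: [0.6107, -0.0193, 0.1278]
orientation: [3.141, -0.048, 0.0]
contact_force: [0.7, 0.2, -0.2]
grip_width: 0.0599
gripper_force: 0.0
clock: 6.7
tcp_pos: [0.6162, 0.0707, 0.0748]
orientation: [3.14, -0.046, -0.009]
contact_force: [0.8, -0.7, 0.5]
grip_width: 0.0601
gripper_force: 0.0
turn [0.001 0.006 0.006] shift after turn cm [ 0.38 -0.09  7.18] before turn [ 0.42 -0.1   7.18] yaw -1.7 tcp [0.6162 0.0707 0.0748] t 6.7 grip 0.0601 0.0 F [ 0.8 -0.7  0.5] q7 [-0.09  0.58 -0.17  1.8   0.13  0.78 -1.93]
```

```bash
python3 -m crank '[[[0.4,0,3],[0,0,0]],[[0,0,2.5],[0,0,0]],[[0,0,1],[0,0,0]],[[0,0,0.5],[0,0,0]],[[0,0,0],[0,0,0]]]'
python3 -m crank '[[[0,0,0.15],[0,0,0]],[[0,0,0],[0,0,0]],[[0,0,0],[0,0,0]],[[0,0,0],[0,0,0]],[[0,0,0],[0,0,0]]]' 1 30
python3 plan.py .4814 -.2595 .09 -5
```

```text
clock: 7.2
tcp_pos: [0.6229, 0.0705, 0.0083]
orientation: [-3.141, 0.048, -0.001]
contact_force: [-0.8, 1.1, 0.5]
grip_width: 0.0597
gripper_force: 0.0
clock: 7.7
tcp_pos: [0.6233, 0.0708, 0.0074]
orientation: [-3.141, 0.048, -0.003]
contact_force: [-1.0, -1.1, 6.5]
grip_width: 0.0229
gripper_force: 30.5
turn [-0.    -0.002  0.057] shift after turn cm [-11.26  34.14  -8.26] before turn [-13.17  33.44  -8.29] yaw -1.7 tcp [0.6233 0.0708 0.0074] t 7.7 grip 0.0229 30.5 F [-1.  -1.1  6.5] q7 [-0.1   0.68 -0.15  1.81  0.16  0.66 -1.94]
```

```bash
python3 -m crank '[[[0,0,-3],[0,0,0]],[[0,0,-4],[0,0,0.057]],[[0,1,-4],[0,0,0]],[[-1.5,4.5,0],[0,0,0]],[[-1.5,4.5,0],[0,0,0]]]'
python3 -m crank '[[[-1.6,4.6,0],[0,0,0]],[[-1.6,4.6,0],[0,0,0]],[[-1.6,4.6,0],[0,0,0]],[[-1.6,4.6,0],[0,0,0]],[[-1,4,0],[0,0,0]]]'
python3 plan.py .4895 -.260 .03 -5
```

```text
clock: 8.2
tcp_pos: [0.5849, -0.0262, 0.1182]
orientation: [-3.138, 0.132, -0.006]
contact_force: [0.9, -1.9, -1.4]
grip_width: 0.0231
gripper_force: 29.8
clock: 8.7
tcp_pos: [0.4887, -0.2455, 0.1165]
orientation: [3.138, -0.139, -0.001]
contact_force: [0.9, 0.4, 0.4]
grip_width: 0.0232
gripper_force: 29.8
turn [ 0.001  0.001 -0.001] shift after turn cm [0.21 1.43 8.65] before turn [0.22 1.43 8.65] yaw -5.1 tcp [ 0.4887 -0.2455  0.1165] t 8.7 grip 0.0232 29.8 F [0.9 0.4 0.4] q7 [ 0.44  0.41 -0.11  1.96  0.07  0.77 -1.37]
```

```bash
python3 -m crank '[[[0.2,1.5,1],[0,0,0]],[[0,0,3.5],[0,0,0]],[[0,0,3.5],[0,0,0]],[[0,0,0.7],[0,0,0]],[[0,0,0],[0,0,0]]]'
python3 plan.py .4895 -.260 .0115 -5
```

```text
clock: 9.2
tcp_pos: [0.4908, -0.2572, 0.0283]
orientation: [-3.137, 0.135, 0.004]
contact_force: [-0.1, -0.1, 0.6]
grip_width: 0.0233
gripper_force: 29.8
turn [-0.001  0.003  0.001] shift after turn cm [-0.1   0.29  1.68] before turn [-0.1   0.29  1.68] yaw -4.9 tcp [ 0.4908 -0.2572  0.0283] t 9.2 grip 0.0233 29.8 F [-0.1 -0.1  0.6] q7 [ 0.45  0.56 -0.1   1.98  0.09  0.61 -1.37]
```

```bash
python3 -m crank '[[[0,0.2,0.8],[0,0,0]],[[0,0,0.5],[0,0,0]],[[0,0,0.3],[0,0,0]],[[0,0,0.1],[0,0,0]],[[0,0,0],[0,0,0]]]'
```

```text
clock: 9.7
tcp_pos: [0.4914, -0.2602, 0.0125]
orientation: [3.139, -0.137, 0.001]
contact_force: [-0.2, 0.7, -1.1]
grip_width: 0.023
gripper_force: 29.8
```

Run:
```python
from h import *
p,d=optics.grab_frame("side"); cv2.imwrite("pics/side1.png",cv2.resize(p[150:384,150:400,::-1],(640,600)))
```

```text
(no output)
```

View pics/side1.png

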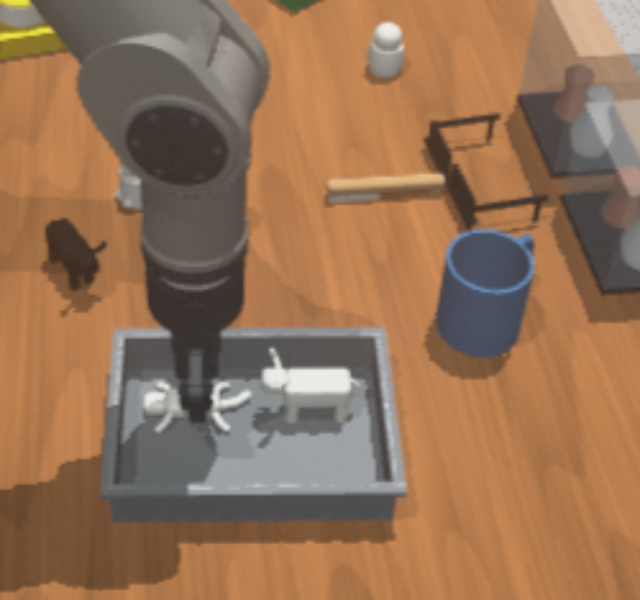

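The bull stands at (310,388) in the tub. The gecko is held at (195,400), almost on the floor, so I'll lower the last millimetres and release.

```bash
python3 -m crank '[[[0,0,0.2],[0,0,0]],[[0,0,0],[0,0,0]]]'
python3 -m crank '[[[0,0,0],[0,0,0]],[[0,0,0],[0,0,0]],[[0,0,0],[0,0,0]]]' 4.6
python3 -m crank '[[[0,0,-3],[0,0,0]],[[0,0,-4],[0,0,0]],[[0,0,-4],[0,0,0]],[[0,-2,0],[0,0,0]]]'
python3 plan.py .454 .005 .09 -45;python3 plan.py .454 .005 .09 0
```

```text
clock: 9.95
tcp_pos: [0.4916, -0.2604, 0.0114]
orientation: [3.138, -0.137, 0.001]
contact_force: [-2.3, 1.0, 8.9]
grip_width: 0.023
gripper_force: 30.9
clock: 10.25
tcp_pos: [0.4912, -0.2602, 0.0102]
orientation: [-3.139, 0.137, -0.0]
contact_force: [0.3, -0.0, 0.4]
grip_width: 0.0461
gripper_force: 0.0
clock: 10.65
tcp_pos: [0.4958, -0.2444, 0.1256]
orientation: [3.133, -0.144, 0.014]
contact_force: [-0.5, 0.1, 0.3]
grip_width: 0.046
gripper_force: 0.0
turn [ 0.001 -0.01   0.693] shift after turn cm [-20.59 -14.68   3.56] before turn [ -6.49 -24.46   3.39] yaw -5.3 tcp [ 0.4958 -0.2444  0.1256] t 10.65 grip 0.046 0.0 F [-0.5  0.1  0.3] q7 [ 0.44  0.4  -0.12  1.95  0.07  0.78 -1.38]
turn [ 0.005 -0.009 -0.092] shift after turn cm [ -4.18 -24.94   3.56] before turn [ -6.49 -24.46   3.39] yaw -5.3 tcp [ 0.4958 -0.2444  0.1256] t 10.65 grip 0.046 0.0 F [-0.5  0.1  0.3] q7 [ 0.44  0.4  -0.12  1.95  0.07  0.78 -1.38]
```

```bash
python3 -m crank '[[[-1.3,-4.8,0],[0,0,0]],[[-1.3,-4.8,0],[0,0,0]],[[-1.3,-4.8,0],[0,0,0]],[[-1.3,-4.8,0],[0,0,0]],[[-1.3,-4.8,0],[0,0,0]]]' 6.5
python3 -m crank '[[[0,0,0],[0,0,-0.14]],[[0,0,0],[0,0,-0.14]],[[0,0,0],[0,0,-0.14]],[[0,0,0],[0,0,-0.14]],[[0,0,0],[0,0,-0.14]]]'
python3 -m crank '[[[0,0,0],[0,0,-0.14]],[[0,0,0],[0,0,-0.1]],[[0,0,0],[0,0,0]]]'
python3 plan.py .454 .005 .009 49
```

```text
clock: 11.15
tcp_pos: [0.4485, 0.0062, 0.1204]
orientation: [-3.139, 0.138, -0.001]
contact_force: [0.6, -0.4, 0.4]
grip_width: 0.0652
gripper_force: 0.0
clock: 11.65
tcp_pos: [0.449, 0.0045, 0.1202]
orientation: [2.992, 0.956, -0.0]
contact_force: [0.7, -0.5, -0.3]
grip_width: 0.065
gripper_force: 0.0
clock: 11.95
tcp_pos: [0.449, 0.0044, 0.1202]
orientation: [-2.86, -1.3, 0.0]
contact_force: [-0.7, -0.0, -0.1]
grip_width: 0.065
gripper_force: 0.0
turn [-0.     0.    -0.002] shift after turn cm [ 0.37  0.34 11.12] before turn [ 0.38  0.34 11.12] yaw 48.9 tcp [0.449  0.0044 0.1202] t 11.95 grip 0.065 0.0 F [-0.7 -0.  -0.1] q7 [ 0.2   0.29 -0.4   2.16  0.17  0.72 -1.03]
```

```bash
python3 -m crank '[[[0.4,0.3,3.5],[0,0,0]],[[0,0,3.5],[0,0,0]],[[0,0,3],[0,0,0]],[[0,0,1.4],[0,0,0]],[[0,0,0],[0,0,0]]]'
python3 -m crank '[[[0,0,0],[0,0,0]],[[0,0,0],[0,0,0]],[[0,0,0],[0,0,0]],[[0,0,0],[0,0,0]],[[0,0,0],[0,0,0]]]' 1 30
python3 plan.py .4505 -.152 .13 85
```

```text
clock: 12.45
tcp_pos: [0.4524, 0.0055, 0.0045]
orientation: [-2.86, -1.296, 0.006]
contact_force: [-0.5, 1.1, -0.4]
grip_width: 0.0653
gripper_force: 0.0
clock: 12.95
tcp_pos: [0.4547, 0.0057, 0.0075]
orientation: [2.86, 1.298, 0.003]
contact_force: [-1.8, -0.1, 7.8]
grip_width: 0.0354
gripper_force: 30.3
turn [ 0.002 -0.001 -0.631] shift after turn cm [-15.74   0.95 -12.25] before turn [-12.13  10.08 -12.25] yaw 48.8 tcp [0.4547 0.0057 0.0075] t 12.95 grip 0.0354 30.3 F [-1.8 -0.1  7.8] q7 [ 0.11  0.51 -0.31  2.21  0.33  0.47 -1.18]
```

```bash
python3 -m crank '[[[0,0,-3],[0,0,0]],[[0,0,-4],[0,0,0]],[[0,0,-4],[0,0,0]],[[0,0,-1],[0,0,-0.126]],[[0,0,0],[0,0,-0.126]]]'
python3 -m crank '[[[0,0,0],[0,0,-0.126]],[[0,0,0],[0,0,-0.126]],[[0,0,0],[0,0,-0.126]],[[0,0,0],[0,0,0]]]'
python3 plan.py .5305 -.334 .13 85
```

```text
clock: 13.45
tcp_pos: [0.4559, 0.0054, 0.1293]
orientation: [2.668, 1.652, 0.008]
contact_force: [0.1, 0.1, -1.2]
grip_width: 0.0353
gripper_force: 30.9
clock: 13.85
tcp_pos: [0.4541, 0.0052, 0.1268]
orientation: [2.316, 2.121, 0.001]
contact_force: [1.1, -0.3, -1.6]
grip_width: 0.0353
gripper_force: 30.9
turn [ 0.001  0.    -0.001] shift after turn cm [-33.12  10.56  -0.32] before turn [-33.12  10.58  -0.3 ] yaw 85.0 tcp [0.4541 0.0052 0.1268] t 13.85 grip 0.0353 30.9 F [ 1.1 -0.3 -1.6] q7 [ 0.33  0.31 -0.55  2.14  0.23  0.75 -0.46]
```

```bash
python3 -m crank '[[[-4.4,1.4,0],[0,0,0]],[[-4.4,1.4,0],[0,0,0]],[[-4.4,1.4,0],[0,0,0]],[[-4.4,1.4,0],[0,0,0]],[[-4.4,1.4,0],[0,0,0]]]'
python3 -m crank '[[[-4.4,1.4,0],[0,0,0]],[[-4.4,1.4,0],[0,0,0]],[[-2.3,0.8,0],[0,0,0]],[[0,0,1],[0,0,0]],[[0,0,0],[0,0,0]]]'
python3 plan.py .5305 -.334 .015 85
```

```text
clock: 14.35
tcp_pos: [0.5045, -0.2219, 0.1268]
orientation: [2.321, 2.116, 0.0]
contact_force: [0.7, 0.1, -0.7]
grip_width: 0.0355
gripper_force: 30.9
clock: 14.85
tcp_pos: [0.5294, -0.3332, 0.1149]
orientation: [-2.319, -2.116, 0.001]
contact_force: [-0.2, 0.8, -1.4]
grip_width: 0.0357
gripper_force: 30.9
turn [-0.002 -0.001 -0.004] shift after turn cm [-0.07  0.12  9.99] before turn [-0.09  0.14  9.99] yaw 84.8 tcp [ 0.5294 -0.3332  0.1149] t 14.85 grip 0.0357 30.9 F [-0.2  0.8 -1.4] q7 [ 0.75  0.56 -0.4   1.75  0.26  0.89  0.15]
```

```bash
python3 -m crank '[[[0,0,3.5],[0,0,0]],[[0,0,3.5],[0,0,0]],[[0,0,1.8],[0,0,0]],[[0,0,0.6],[0,0,0]],[[0,0,0.3],[0,0,0]]]'
python3 -m crank '[[[0,0,0.3],[0,0,0]],[[0,0,0.2],[0,0,0]],[[0,0,0],[0,0,0]]]'
```

```text
clock: 15.35
tcp_pos: [0.5307, -0.3321, 0.0193]
orientation: [-2.316, -2.122, -0.0]
contact_force: [-0.0, 0.3, -1.3]
grip_width: 0.0353
gripper_force: 30.9
clock: 15.65
tcp_pos: [0.5309, -0.3337, 0.015]
orientation: [2.316, 2.121, 0.0]
contact_force: [-0.4, -0.1, -0.6]
grip_width: 0.0352
gripper_force: 30.9
```

```bash
python3 -m crank '[[[0,0,0.2],[0,0,0]],[[0,0,0.2],[0,0,0]],[[0,0,0],[0,0,0]]]'
```

```text
clock: 15.95
tcp_pos: [0.5309, -0.3339, 0.0115]
orientation: [2.317, 2.121, -0.0]
contact_force: [-3.3, 1.6, 8.5]
grip_width: 0.0354
gripper_force: 31.9
```

```bash
python3 -m crank '[[[0,0,0],[0,0,0]],[[0,0,0],[0,0,0]],[[0,0,0],[0,0,0]]]' 5.4
python3 -m crank '[[[0,0,-3],[0,0,0]],[[0,0,-4],[0,0,0]],[[0,0,-4],[0,0,0]],[[2,0,-4],[0,0,0]],[[3,0,-3.5],[0,0,0]]]'
python3 -m crank '[[[4.8,0,0],[0,0,0]],[[4.8,0,0],[0,0,0]],[[4.8,0,0],[0,0,0]],[[4.8,0,0],[0,0,0]],[[4.8,0,0],[0,0,0]]]' 7.5
python3 - <<'E'
from h import *
p,d=optics.grab_frame("side"); cv2.imwrite("pics/side2.png",cv2.resize(p[:,:,::-1],(800,600)))
W=world("side",d); w=white(p)
for k,b in dict(bull=(245,275,310,330),all=(190,270,310,350)).items(): print(k,blob(W,w,b,.012,.08))
E
python3 plan.py .5045 .3295 .2 85
```

```text
clock: 16.25
tcp_pos: [0.5305, -0.3335, 0.0102]
orientation: [-2.317, -2.121, 0.0]
contact_force: [0.1, -0.6, 0.3]
grip_width: 0.0542
gripper_force: 0.0
clock: 16.75
tcp_pos: [0.5346, -0.2855, 0.1972]
orientation: [2.32, 2.116, -0.0]
contact_force: [0.3, 0.6, 0.4]
grip_width: 0.0537
gripper_force: 0.0
clock: 17.25
tcp_pos: [0.5558, -0.0429, 0.1954]
orientation: [2.317, 2.121, 0.0]
contact_force: [1.3, -0.7, 0.0]
grip_width: 0.0754
gripper_force: 0.0
bull (1069, array([ 0.5935, -0.2771,  0.0446]), np.float64(0.0636), (array([ 589.2, -284. ]), array([138.4, 122.9]), 84.7))
all (2427, array([ 0.5432, -0.2988,  0.0402]), np.float64(0.0636), (array([ 536.4, -266.8]), array([213.8, 231.7]), 84.7))
turn [ 0.001 -0.006  0.01 ] shift after turn cm [35.56 -8.32 -0.4 ] before turn [35.64 -7.96 -0.2 ] yaw 85.6 tcp [ 0.5564 -0.032   0.196 ] t 17.3 grip 0.0747 0.0 F [0.5 8.1 0.3] q7 [ 0.38  0.37 -0.54  1.85  0.22  0.98 -0.33]
```

View pics/side2.png

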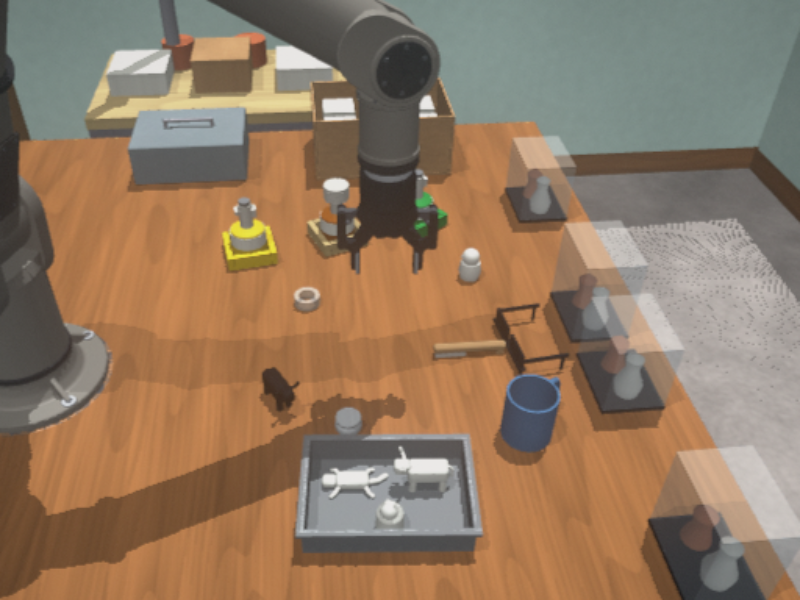

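All three figurines rest upright in the tub: gecko (353,480), bull (425,470), cat (390,515). The bystanders are untouched and the cap at (336,187) is still on. On to the bottle.

```bash
python3 -m crank '[[[4.6,-1.1,0],[0,0,0]],[[4.6,-1.1,0],[0,0,0]],[[4.6,-1.1,0],[0,0,0]],[[4.6,-1.1,0],[0,0,0]],[[4.6,-1.1,0],[0,0,0]]]'
python3 -m crank '[[[4.6,-1.1,0],[0,0,0]],[[4.6,-1.1,0],[0,0,0]],[[2.5,-0.5,0],[0,0,0]],[[0,0,0],[0,0,0]],[[0,0,0],[0,0,0]]]'
python3 plan.py .5045 .3295 .145 85
```

```text
clock: 17.8
tcp_pos: [0.521, 0.1907, 0.1953]
orientation: [2.317, 2.121, 0.0]
contact_force: [1.1, 0.5, 0.3]
grip_width: 0.075
gripper_force: 0.0
clock: 18.3
tcp_pos: [0.5046, 0.3082, 0.1949]
orientation: [2.316, 2.123, -0.001]
contact_force: [0.1, -0.8, -0.0]
grip_width: 0.075
gripper_force: 0.0
turn [-0.     0.001  0.   ] shift after turn cm [ 2.12 -0.2   4.99] before turn [ 2.13 -0.2   4.99] yaw 85.0 tcp [0.5046 0.3082 0.1949] t 18.3 grip 0.075 0.0 F [ 0.1 -0.8 -0. ] q7 [-0.18  0.45 -0.62  1.77  0.3   1.02 -1.  ]
```

```bash
python3 -m crank '[[[2.1,-0.2,0],[0,0,0]],[[0,0,3],[0,0,0]],[[0,0,3],[0,0,0]],[[0,0,0],[0,0,0]],[[0,0,0],[0,0,0]]]'
python3 plan.py .5045 .3295 .089 85
```

```text
clock: 18.8
tcp_pos: [0.5052, 0.3277, 0.1354]
orientation: [2.319, 2.119, -0.002]
contact_force: [0.6, 0.1, 0.5]
grip_width: 0.0751
gripper_force: 0.0
turn [-0.001  0.001 -0.003] shift after turn cm [ 0.17 -0.09  4.64] before turn [ 0.18 -0.09  4.64] yaw 84.8 tcp [0.5052 0.3277 0.1354] t 18.8 grip 0.0751 0.0 F [0.6 0.1 0.5] q7 [-0.24  0.53 -0.59  1.79  0.36  0.93 -1.07]
```

```bash
python3 -m crank '[[[0.1,0,2],[0,0,0]],[[0.1,0,1.5],[0,0,0]],[[0,0,1.1],[0,0,0]],[[0,0,0],[0,0,0]],[[0,0,0],[0,0,0]]]'
python3 -m crank '[[[0,0,0],[0,0,0]],[[0,0,0],[0,0,0]],[[0,0,0],[0,0,0]],[[0,0,0],[0,0,0]],[[0,0,0],[0,0,0]]]' 3 38
python3 - <<'E'
from h import *
p,d=optics.grab_frame("side"); cv2.imwrite("pics/side3.png",cv2.resize(p[80:200,160:320,::-1],(800,600)))
E
python3 plan.py .5045 .3295 .089 85
```

```text
clock: 19.3
tcp_pos: [0.505, 0.3314, 0.0896]
orientation: [2.317, 2.122, 0.0]
contact_force: [-0.2, -0.3, 0.6]
grip_width: 0.0752
gripper_force: 0.0
clock: 19.8
tcp_pos: [0.5041, 0.3317, 0.0901]
orientation: [-2.316, -2.122, 0.001]
contact_force: [-3.5, -1.0, 6.6]
grip_width: 0.0473
gripper_force: 38.4
turn [-0.001 -0.    -0.   ] shift after turn cm [-0.22  0.06  0.11] before turn [-0.22  0.06  0.11] yaw 85.0 tcp [0.5041 0.3318 0.0901] t 19.85 grip 0.0472 38.4 F [-4.  -1.7  6.3] q7 [-0.27  0.59 -0.56  1.82  0.4   0.85 -1.11]
```

View pics/side3.png

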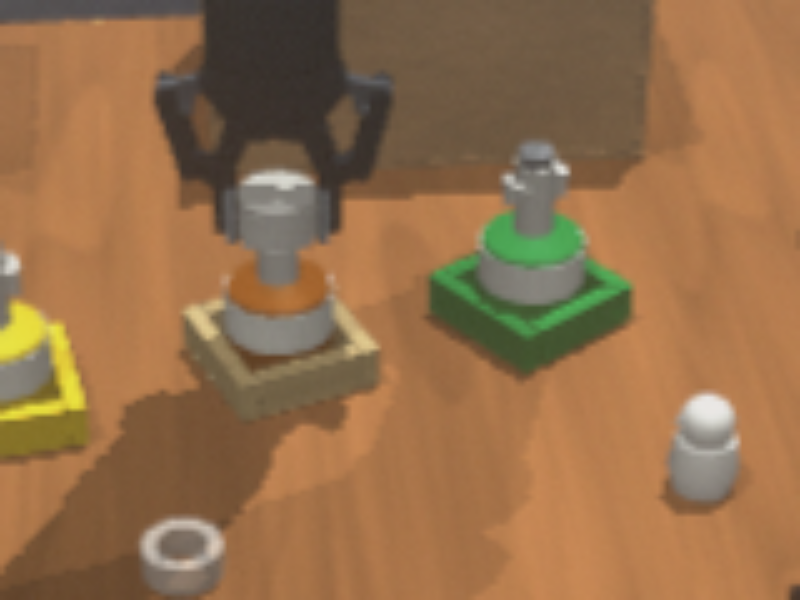

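The fingers hold the cap squarely by its sides at (278,205). Now press.

```bash
python3 -m crank '[[[0,0,0.2],[0,0,0]],[[0,0,0.2],[0,0,0]],[[0,0,0.1],[0,0,0]],[[0,0,0],[0,0,0]]]'
python3 -m crank '[[[0,0,0.2],[0,0,0]],[[0,0,0],[0,0,0]],[[0,0,0],[0,0,0]]]'
```

```text
clock: 20.25
tcp_pos: [0.5041, 0.3318, 0.0854]
orientation: [-2.316, -2.122, 0.0]
contact_force: [-5.5, -1.6, 9.3]
grip_width: 0.0468
gripper_force: 38.6
clock: 20.55
tcp_pos: [0.5042, 0.3318, 0.0834]
orientation: [-2.316, -2.122, 0.0]
contact_force: [-6.2, -1.2, 9.2]
grip_width: 0.0475
gripper_force: 38.7
```

```bash
python3 -m crank '[[[0,0,0],[0,0,-0.12]],[[0,0,0],[0,0,-0.12]],[[0,0,0],[0,0,-0.12]],[[0,0,0],[0,0,-0.12]],[[0,0,0],[0,0,-0.12]]]'
python3 plan.py .5045 .3295 .0834 160
```

```text
clock: 21.05
tcp_pos: [0.504, 0.3325, 0.0837]
orientation: [-1.578, -2.716, -0.001]
contact_force: [-4.5, -0.4, 9.8]
grip_width: 0.0469
gripper_force: 38.8
turn [ 0.001 -0.001 -0.704] shift after turn cm [-0.15 -0.27  0.03] before turn [-0.29 -0.11  0.03] yaw 119.7 tcp [0.504  0.3325 0.0837] t 21.05 grip 0.0469 38.8 F [-4.5 -0.4  9.8] q7 [-0.17  0.64 -0.7   1.81  0.52  0.88 -0.6 ]
```

```bash
python3 -m crank '[[[0,0,0],[0,0,-0.12]],[[0,0,0],[0,0,-0.12]],[[0,0,0],[0,0,-0.12]],[[0,0,0],[0,0,-0.12]],[[0,0,0],[0,0,-0.12]]]'
python3 -m crank '[[[0,0,0],[0,0,-0.1]],[[0,0,0],[0,0,-0.1]],[[0,0,0],[0,0,0]]]'
python3 plan.py .5045 .3295 .0834 165; python3 -c "
from h import *; print(monitor.get_obs()['moment'])
p,d=optics.grab_frame('side'); cv2.imwrite('pics/side4.png',cv2.resize(p[90:150,190:270,::-1],(800,600),interpolation=cv2.INTER_CUBIC))"
```

```text
clock: 21.55
tcp_pos: [0.5042, 0.3327, 0.0838]
orientation: [0.706, 3.061, 0.002]
contact_force: [-4.8, -0.1, 8.6]
grip_width: 0.0479
gripper_force: 38.7
clock: 21.85
tcp_pos: [0.5044, 0.3326, 0.0838]
orientation: [0.4, 3.116, 0.003]
contact_force: [-3.2, -0.9, 9.6]
grip_width: 0.0469
gripper_force: 38.6
turn [ 0.002 -0.     0.006] shift after turn cm [-0.09 -0.3   0.04] before turn [-0.09 -0.3   0.03] yaw 165.4 tcp [0.5044 0.3326 0.0838] t 21.85 grip 0.0469 38.6 F [-3.2 -0.9  9.6] q7 [-0.06  0.7  -0.88  1.8   0.66  0.95  0.1 ]
[-0.21394355  0.91768879  0.00484542]
```

```bash
python3 -m crank '[[[0,0,-0.5],[0,0,0]],[[0,0,-0.5],[0,0,0]],[[0,0,-0.4],[0,0,0]],[[0,0,-0.3],[0,0,0]],[[0,0,0],[0,0,0]]]'
```

```text
clock: 22.4
tcp_pos: [0.5057, 0.331, 0.0996]
orientation: [0.406, 3.114, 0.0]
contact_force: [-0.1, 0.3, -0.7]
grip_width: 0.0473
gripper_force: 39.3
```

```bash
python3 -m crank '[[[0,0,-1.5],[0,0,0]],[[0,0,-2],[0,0,0]],[[0,0,-2],[0,0,0]],[[0,0,-1.2],[0,0,0]],[[0,0,-0.4],[0,0,0]]]'
python3 -m crank '[[[0,0,0],[0,0,0]],[[0,0,0],[0,0,0]],[[0,0,0],[0,0,0]],[[0,0,0],[0,0,0]]]'
python3 - <<'E'
from h import *
p,d=optics.grab_frame("side"); cv2.imwrite("pics/side5.png",cv2.resize(p[:,:,::-1],(800,600)))
E
```

```text
clock: 22.9
tcp_pos: [0.5056, 0.3318, 0.1722]
orientation: [0.406, 3.113, 0.003]
contact_force: [0.7, 0.0, -0.9]
grip_width: 0.0472
gripper_force: 39.3
clock: 23.3
tcp_pos: [0.5045, 0.331, 0.1696]
orientation: [-0.405, -3.114, 0.001]
contact_force: [-0.5, 0.1, -0.5]
grip_width: 0.047
gripper_force: 39.3
```

View pics/side5.png

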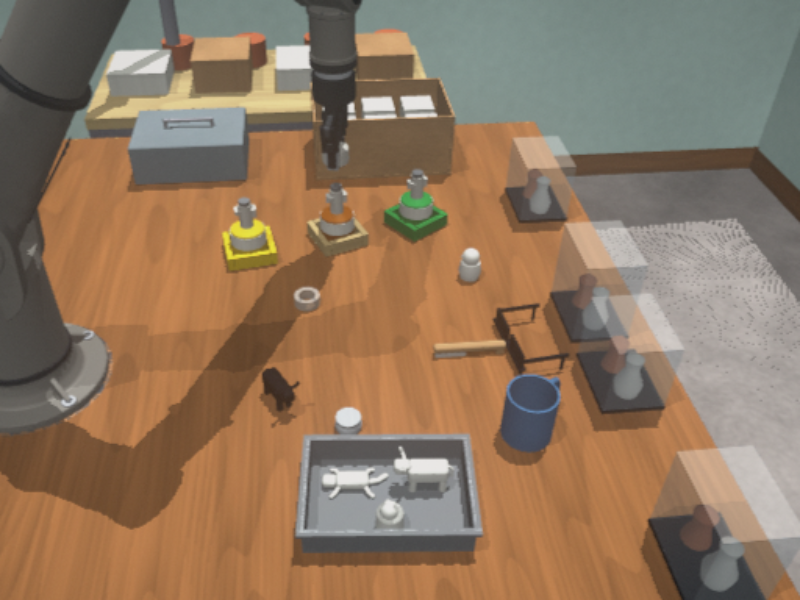

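The cap is held at (340,153), straight over the open neck at (336,190). The figurines rest in the tub and the bystanders are in place, so I hand in.

```bash
python3 -c "
from bench import r
print(r.hand_in())"
```

```text
the job is handed in; nothing more can be done
None
```

The job is handed in at about 23 s of the 72 s allowed: the cat, bull and gecko rest in the wash tub, and the unscrewed cap is held still about 8 cm above where it sat on the open bottle; the hand-in returned no verdict.

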